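Hook the second shelf bracket into its upright and lock it

TASK

The small display stand needs its second shelf bracket: take the loose bracket, bring its two hooks through the two top slots of the bare upright, as the bracket on the other upright sits, then press it down, holding it near its heel so as not to pry on the hooks, until its spring tongue snaps out and locks it. The bare upright's height is not set exactly, so feel for the slots and for the lock, pushing gently (about 15 N at most); then let go, with everything else on the console left where it stood.

Things in the scene. Friction and masses are not known exactly. Their poses are not given: they have to be found in the camera images.
- bracket: Loose shelf bracket of dark folded steel, about 0.35 kg, standing on its lower edge. 16 mm wide (y): grip the flat cheeks from above; pressing far out from the heel pries on the hooks. Straight top edge at z = 80 mm. Origin: bottom of the heel (flat hook end), centred; x points out of the heel, the way the hooks go in; nose at x = -160 mm. Lower edge flat for 95 mm, then rising to the nose.
- hooks (a point): Tip of the bracket's upper hook, at x = 8.5, z = 54 mm from its origin. Two hooks 4 mm wide stick 8.5 mm out of the heel, one 40 mm above the other: necks at z = 14 to 22 and 54 to 62 mm, each ending in a lip (x = 4.5 to 8.5 mm) that hangs down to z = 6 and 46 mm.
- tongue (a joint): Spring locking tongue in the heel above the upper hook (z = 66.5 to 71 mm), 4 mm wide. 0 = fully out, 6 mm past the heel (as it starts); 0.006 = pressed flush. Spring: 4 N to start, 7 N flush. The upright's face presses it back as the hooks go in; pressed down far enough it snaps out into the upper slot above the hook, so the bracket cannot lift off.
- upright_b: Bare upright: slotted dark steel channel, 30 mm wide, 3 mm thick, open at the back. Origin on the plinth's top at the middle of the channel's front face; x points into the slots, z up. Slots 8 mm wide, 20 mm tall, lower edges nominally at z = 34, 74, 114, 154 mm; rail top 195 mm. The levelling foot is not set: the rail is up to 10 mm higher or lower, which this pose does not show.
- seat (a point): Where the bracket's origin belongs, nominally: 100 mm above upright_b's origin, on the front face (hooks in the two top slots); really up to 10 mm higher or lower with the rail. The hooks pass the slots only with the bracket 8 to 12 mm above fully down; the tongue snaps out from 3 mm above fully down. Pressing down meets 3 to 12 N of friction before it locks.
- upright_a: The other upright, 240 mm beside the bare one (left or right of it varies), the same make, carrying the fitted bracket.
- fitted_bracket: The bracket already locked on upright_a, identical to the loose one and with the same origin and axes; it shows how the loose one is to sit, give or take the bare upright's levelling. Fixed.
- stand: The wooden plinth of the display stand, 150 x 370 x 30 mm, fixed; origin under the middle of the line of the two uprights, x as for the uprights. A low cross-bar joins the uprights behind, 76 mm up.
- turtle: Ceramic turtle figurine, 115 mm long, 48 mm tall; origin under its middle. Bystander.
- clay_pot: Sgraffito clay pot, 138 mm across, 130 mm tall; origin under its middle. Bystander.
- blue_bottle: Blue glass bottle with a cork, 72 mm across, 218 mm tall; origin under its middle. Bystander.
- desk_lamp: Black desk lamp, square 140 mm base with a press button, head about 360 mm up; origin under the base. Bystander.
- shelf_board: The shelf board for the stand, 120 x 300 x 18 mm, lying flat; origin under its middle. Bystander.
- clay_bowl: Shallow clay bowl, 110 mm across, 40 mm tall; origin under its middle. Bystander.
- keepsake_box: Wooden box, 94 x 134 x 69 mm; origin under its middle. Bystander.
Things that resemble listed ones, but are neither listed nor needed, are in the scene too. Leave any green, red or yellow look-alike of the bracket alone.

How it is judged (in metres and radians):
On the way:
1. both hooks are through the slots of the bare upright (the two top ones), with the heel against the upright and the tongue pressed back (x of bracket in the frame of upright_b between -0.004 and 0.003 m and y of bracket in the frame of upright_b between -0.005 and 0.005 m and angle between bracket's own z axis and vertical below 0.1 rad and angle between the x axis of bracket and the x axis of upright_b, either way round below 0.15 rad and z of bracket in the frame of upright_b between 0.089 and 0.125 m and value of joint tongue above 0.003 m).
At the end, for the whole second after the job is handed in: The bracket hangs locked on the bare upright, level with the fitted one (origin 12 mm below to 14 mm over 100 mm above upright_b's origin, heel within 4 mm of the front face, 5 mm of centre, 0.1 rad of upright), tongue out to within 2 mm, at rest and released (x of bracket in the frame of upright_b between -0.004 and 0.003 m and y of bracket in the frame of upright_b between -0.005 and 0.005 m and angle between bracket's own z axis and vertical below 0.1 rad and angle between the x axis of bracket and the x axis of upright_b, either way round below 0.15 rad and z of bracket in the frame of upright_b between 0.088 and 0.114 m and value of joint tongue below 0.002 m and linear speed of bracket below 0.02 m/s and contact force between bracket and the fingers below 0.1 N); the robot touches nothing.
It fails at once if the bare upright is forced: more than 55 N of contact on it (the bracket's or the robot's) (contact force between anything else and upright_b above 55 N).
It fails at once if a bystander is pushed more than 25 mm or tipped (distance of any of turtle, clay_pot, blue_bottle, desk_lamp, shelf_board, clay_bowl, keepsake_box from where it was at the start of the episode above 0.025 m or angle between any of turtle, clay_pot, blue_bottle, desk_lamp, shelf_board, clay_bowl, keepsake_box's own z axis and vertical above 0.3 rad).
It also fails if it takes over 64 s, if anything falls off the work surface, if the arm or the gripper's body presses on something with over 40 N, if the wrist force passes 120 N, or if a joint passes its speed limit or range.

ROBOT

A 6-joint arm with a two-finger parallel gripper is mounted at the origin on the work surface. World frame = base frame: x ahead of the robot, y to its left, z up, the work surface at z = 0. Lengths are in mm, angles in rad, forces in N, time in s.
With the tool pointing down it reaches from about 300 to 875 mm from the base axis. Payload 4.2 kg.
Tool frame: the origin (TCP) lies on the centre line of the jaws, within the pads' length; the fingertips stand bot.tips_ahead ahead of it and the grasp point (between the pads) lies 8 mm behind it (bot.tips_ahead is the distance from the TCP to the fingertips, in mm); z points along the fingers, y is the direction in which the jaws open and shut (so a half turn about z gives the same grasp; the last joint's range is limited). The gripper opens to 85 mm and grips with 20 to 120 N. Pads are 22 mm wide; open, the fingers measure 114 mm over their backs; the gripper's body (76 mm by 85 mm) begins 54 mm behind the grasp point. The pads swing forward as they close: fully open they stand 13 mm farther back than shut.
Start: joints at [-1.154, 0.32, 1.565, -0, 1.257, -0.02], TCP at [243.253, -521.026, 242.338] pointing down, gripper open.
Joint ranges: [-3.11, 3.11], [-0.84, 2.01], [0.21, 2.61], [-1.34, 4.49], [0.05, 2.63], [-2.56, 2.56]. Speed limits (rad/s): [2.57, 2.57, 3.14, 3.14, 3.14, 3.14].

INTERFACE

Orientations are given as a unit quaternion [x, y, z, w].
In Python, from station import bot, read_camera, get_calibration gives the robot as it stands. The module is installed in compiled form; this text tells all that it offers.
- The arm moves only by the shell command python3 -m pendant 'ROWS'. ROWS is text: rows parted by semicolons, each of 7 numbers parted by spaces: the opening, from -1 (shut) to 1 (fully open), then the shift along the world's x, y, z in mm, then the turn, a rotation vector about the world's x, y, z in rad. A call has 1 to 20 rows; each row is the pose to reach, as a shift and turn from the pose measured when the call began; what a row does not reach only later rows make up. A row lasts 1/8 s, in which the tool goes at most 62.5 mm and 10.7 degrees, less where a joint would pass 70% of its speed; a pose out of reach is approached as far as the arm can. A call with a gripper value outside its range is refused whole. The fingers move at their own pace and stop on an object; the grip force is fixed at half the most. Time passes only in rows, so rows that repeat a pose let the fingers close. It gives the time, the measured TCP pose, the force and the opening at its end, in the units of the state.
- bot.state(): the state, without advancing time (a new reading comes with each control period).
- read_camera(name): name is "scene" or "top" or "wrist"; returns (picture, depth): 384x512x3 uint8, red, green, blue; 384x512 float32, mm along the optical axis (not along the pixel's ray), 0 where there is no reading.
- get_calibration(name): a dict with "K" (3x3 intrinsics, pixels), "rvec" (rotation vector, rad) and "tvec" (3), from world to camera coordinates, as OpenCV has them; the wrist camera has in their place "mount" (4x4, takes a point from camera to tool coordinates, whose origin is the TCP and whose axes are the flange's). Camera axes: x right, y down, z forward; pixel columns grow to the right and rows downward; lengths in mm; the calibration is good to about 2 mm. A picture is of the moment at which its call begins: read the wrist's pose just before it. get_calibration takes no time and is no camera call.
- bot.job_done(): hands the job in, once; it reports no verdict.
The state is a dict: "t": time; "joints": joint angles; "qvel": joint speeds; "effort": joint torques, N m; "eef_pos": TCP position; "tcp_rot": TCP orientation; "wrist_force": force on the tool from outside, world axes, zero at the start; "torque": the same for the moment, N m; "width": finger opening in mm.
Only numpy, scipy, OpenCV 4.12 (cv2) and the standard library are available. Lean on these libraries where they do the work, as an engineer would, in place of code of your own. Each camera call takes 0.05 s, during which the arm holds its last target. There are 200 camera calls.

## Working session

There is one attempt and no reset: what is moved stays moved. The work goes in short steps, Python scripts to look and compute and a shell command to move; the robot and the scene stay as the last step left them, time stands still between calls to the robot, and variables do not carry over. Pictures are saved under pics/ and viewed, about 8 in all and at most 12, crops included, and the job is handed in when it is done.

```bash
mkdir -p pics; cat > h.py <<'E'
import numpy as np, cv2
from station import bot, read_camera, get_calibration
from scipy.spatial.transform import Rotation as R
def campose(n, st=None):
    c=get_calibration(n); K=np.array(c["K"],float)
    if n=="wrist":
        st=st or bot.state(); T=np.eye(4); T[:3,:3]=R.from_quat(st["tcp_rot"]).as_matrix(); T[:3,3]=st["eef_pos"]
        M=T@np.array(c["mount"]); return K,M[:3,:3],M[:3,3]
    Rm=cv2.Rodrigues(np.array(c["rvec"],float))[0]; t=np.array(c["tvec"],float).ravel()
    return K,Rm.T,-Rm.T@t
def grab(n,name):
    p=campose(n); im,d=read_camera(n); cv2.imwrite(f"pics/{name}.png",im[:,:,::-1]); np.savez(f"pics/{name}.npz",im=im,d=d,K=p[0],Rm=p[1],o=p[2]); return im,d,p
def load(name):
    z=np.load(f"pics/{name}.npz"); return z["im"],z["d"],(z["K"],z["Rm"],z["o"])
def cloud(d,p):
    K,Rm,o=p; v,u=np.mgrid[:d.shape[0],:d.shape[1]]
    r=np.stack([(u-K[0,2])/K[0,0],(v-K[1,2])/K[1,1],np.ones_like(u)],-1)*d[...,None]
    P=r@Rm.T+o; P[d==0]=np.nan; return P
def plane(uv,p,z):
    K,Rm,o=p; uv=np.atleast_2d(uv); r=np.c_[(uv[:,0]-K[0,2])/K[0,0],(uv[:,1]-K[1,2])/K[1,1],np.ones(len(uv))]@Rm.T
    return o+r*((z-o[2])/r[:,2])[:,None]
def proj(X,p):
    K,Rm,o=p; c=(np.atleast_2d(X)-o)@Rm; q=c@K.T; return q[:,:2]/q[:,2:]
E
python3 - <<'E'
from h import *
s=bot.state(); print(s,bot.tips_ahead)
a=grab("scene","scene0")[0]; b=grab("top","top0")[0]; c=grab("wrist","wrist0")
for n in("scene","top","wrist"):p=campose(n);print(n,p[0][0,0],p[2],p[1][:,2])
cv2.imwrite("pics/both.png",cv2.resize(np.vstack([a,b])[:,:,::-1],(800,1200))[:,:])
E
```

```text
{'t': 0.0, 'joints': array([-1.15399589e+00,  3.20324767e-01,  1.56569792e+00, -5.51578959e-06,
        1.25739161e+00, -2.00024294e-02]), 'qvel': array([-0.00067993, -0.00122805, -0.00048407,  0.00126482,  0.00082019,
       -0.00059843]), 'effort': array([ 1.04661300e-03, -4.15515268e+01, -2.34157401e+01, -3.99515966e-05,
        8.37032043e-03, -1.21231903e-05]), 'eef_pos': array([ 243.06168581, -520.59120592,  241.45602802]), 'tcp_rot': array([ 9.76244467e-01,  2.16670052e-01, -1.82094599e-04, -8.92439084e-04]), 'wrist_force': array([ 0.53637874, -0.45726858, -0.09167544]), 'torque': array([-0.00288998, -0.01144636, -0.00764154]), 'width': 85.07821568123745} 11.0
scene 387.7568298842607 [1020.25092777 -845.53575773  894.5778918 ] [-0.42264921  0.65102067 -0.63050751]
top 401.283333111758 [ 181.40125507  -27.45726695 1543.65649023] [ 0.20472619 -0.01866498 -0.97864131]
wrist 316.9520189090184 [ 315.04567926 -487.18546756  373.00865416] [-0.28067002 -0.13000513 -0.95095899]
```

View pics/scene0.png

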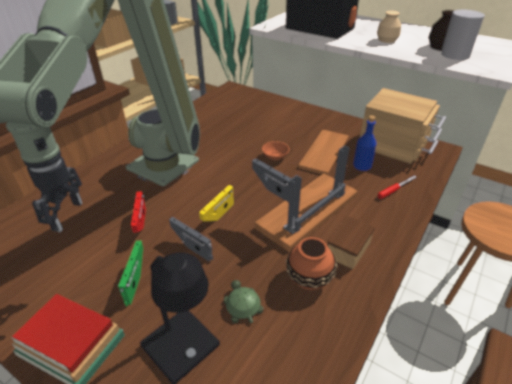

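View pics/top0.png

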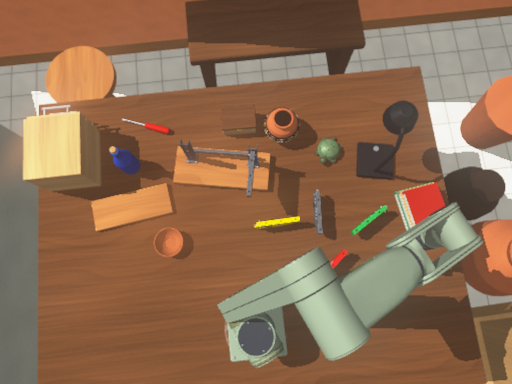

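The scene shows the fitted bracket on upright_a (293,205) and the bare upright at (343,165). Candidates for the loose bracket, in scene pixels:
- dark grey (190,240)
- yellow (217,204)
- green (131,272)
- red (138,212)

I choose the dark grey one, which is at (318,212) in the top view.

```bash
python3 - <<'E'
from h import *
s,ds,ps=load("scene0"); t,dt,pt=load("top0")
a=cv2.resize(s[205:270,160:225],(390,390),interpolation=cv2.INTER_CUBIC); b=cv2.resize(t[180:245,285:350],(390,390),interpolation=cv2.INTER_CUBIC)
c=cv2.resize(s[135:250,240:370],(390,345)); d=cv2.resize(t[130:210,165:275],(390,284))
out=np.zeros((600,800,3),np.uint8); 
a=cv2.resize(a,(300,300)); b=cv2.resize(b,(300,300)); c=cv2.resize(c,(339,300)); d=cv2.resize(d,(412,300))
out[:300,:300]=a; out[:300,310:610]=b; out[300:,:339]=c; out[300:,345:757]=d
cv2.imwrite("pics/crop1.png",out[:,:,::-1])
for n,(im,dd,p) in dict(top=(t,dt,pt),scene=(s,ds,ps)).items():
    P=cloud(dd,p)
    hsv=cv2.cvtColor(im,cv2.COLOR_RGB2HSV); g=(hsv[...,1]<90)&(hsv[...,2]<190)
    box=(slice(185,238),slice(305,330)) if n=="top" else (slice(215,262),slice(165,216))
    Q=P[box][g[box]]; Q=Q[(Q[:,2]>15)&(Q[:,2]<110)]
    H=Q[Q[:,2]>70]; m=H[:,:2].mean(0); w,v=np.linalg.eigh(np.cov(H[:,:2].T)); ax=v[:,1]; q=(H[:,:2]-m)@ax
    print(n,len(Q),len(H),"zmax",np.percentile(Q[:,2],[50,90,99]),m,ax,np.degrees(np.arctan2(ax[1],ax[0])),m+ax*q.min(),m+ax*q.max(), np.ptp((H[:,:2]-m)@v[:,0]))
E
```

```text
top 293 210 zmax [78.20864321 84.88251014 88.18452452] [ 393.11441921 -277.15996003] [-0.99730346  0.07338805] 175.79139111275435 [ 478.68159865 -283.45654714] [ 313.60205143 -271.30892517] 22.206606167728868
scene 732 295 zmax [61.93969172 81.18850832 83.12930145] [ 399.88097067 -279.17184177] [-0.9971906  0.074906 ] 175.70417870119965 [ 479.29459902 -285.13715797] [ 313.09113405 -272.65244669] 22.369508748985655
```

View pics/crop1.png

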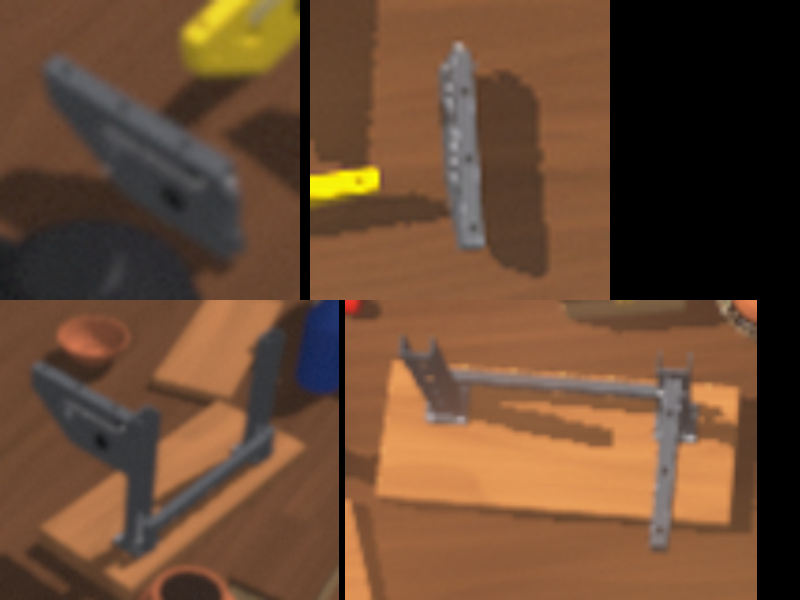

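The crop confirms the grey bracket, with its heel at the far (+x) end and its nose toward the robot. Next I measure the stand.

```bash
python3 - <<'E'
from h import *
for n,boxF,boxU,boxP in (("top0",(146,198,244,260),(138,170,178,202),(140,192,170,275)),("scene0",(155,212,248,300),(132,205,330,352),(165,250,250,362))):
    im,d,p=load(n);P=cloud(d,p);hsv=cv2.cvtColor(im,cv2.COLOR_RGB2HSV)
    def sel(b,lo,hi,f=None):
        Q=P[b[0]:b[1],b[2]:b[3]]; h=hsv[b[0]:b[1],b[2]:b[3]]
        k=(Q[...,2]>lo)&(Q[...,2]<hi)
        if f: k&=f(h)
        return Q[k]
    g=lambda h:h[...,1]<100
    F=sel(boxF,195,222,g); m=F.mean(0)
    vx,vy,x0,y0=cv2.fitLine(F[:,:2].astype(np.float32),cv2.DIST_HUBER,0,.01,.01).ravel(); ax=np.array([vx,vy])*np.sign(vx); q=(F[:,:2]-[x0,y0])@ax
    print(n,"fitted",len(F),np.median(F[:,2]),np.degrees(np.arctan2(ax[1],ax[0])),"ends",[x0,y0]+ax*q.min(),[x0,y0]+ax*q.max())
    U=sel(boxU,150,245,g); print("upr",len(U),np.percentile(U,[2,50,98],axis=0).round(1).tolist())
    T=U[U[:,2]>np.percentile(U[:,2],97)-8]; print(" top",len(T),T.mean(0),np.percentile(T,[3,97],axis=0).round(1).tolist())
    W=sel(boxP,20,40,lambda h:(h[...,1]>110)&(h[...,2]>120)); r=cv2.minAreaRect(W[:,:2].astype(np.float32)); print("plinth",len(W),np.median(W[:,2]),r)
E
```

```text
top0 fitted 233 210.7409419345663 -10.802152 ends [455.78771972 -26.50896083] [625.87842963 -58.96212047]
upr 72 [[655.5, 162.4, 151.6], [659.7, 175.0, 195.9], [675.8, 191.9, 219.7]]
 top 19 [662.76401496 177.28101533 215.84978669] [[656.6, 162.4, 211.4], [674.2, 191.3, 220.7]]
plinth 2753 30.399107565911436 ((616.6705932617188, 65.43666076660156), (368.79339599609375, 152.36676025390625), 79.23231506347656)
scene0 fitted 386 208.5363619330643 -11.775985 ends [455.00671834 -29.34172272] [633.51793792 -66.55658024]
upr 193 [[656.4, 161.2, 151.8], [668.8, 168.1, 187.1], [679.7, 195.4, 216.9]]
 top 35 [666.93183649 179.27556512 213.285508  ] [[656.6, 163.1, 209.4], [679.4, 195.9, 217.2]]
plinth 2132 29.9865418121056 ((634.7675170898438, 101.5760498046875), (258.332275390625, 459.2546691894531), 0.8132731914520264)
```

```bash
python3 - <<'E'
from h import *
im,d,p=load("scene0");P=cloud(d,p)
Q=P[255:305,155:205].reshape(-1,3);Q=Q[Q[:,2]>200];print("lamp head scene",np.percentile(Q,[1,50,99],axis=0).round().tolist())
im,d,p=load("top0");P=cloud(d,p)
Q=P[95:180,350:420].reshape(-1,3);Q=Q[Q[:,2]>120];print("lamp top",np.percentile(Q,[1,50,99],axis=0).round().tolist())
E
python3 -m pendant '1 20 60 0 0 0 -0.13; 1 40 120 0 0 0 -0.26; 1 80 180 -10 0 0 -0.39; 1 120 230 -20 0 0 -0.51; 1 180 240 -40 0 0 -0.51; 1 190 240 -41 0 0 -0.51; 1 190 240 -41 0 0 -0.51'
python3 - <<'E'
from h import *
im,d,p=grab("wrist","w1")
P=cloud(d,p);hsv=cv2.cvtColor(im,cv2.COLOR_RGB2HSV)
k=(P[...,2]>72)&(P[...,2]<90)&(hsv[...,1]<90)&(abs(P[...,1]+280)<60)&(P[...,0]>250)&(P[...,0]<520)
H=P[k];r=cv2.minAreaRect(H[:,:2].astype(np.float32));print(k.sum(),r,np.median(H[:,2]))
print(cv2.boxPoints(r),bot.state()["eef_pos"])
E
```

```text
lamp head scene [[587.0, -600.0, 292.0], [664.0, -563.0, 340.0], [695.0, -512.0, 361.0]]
lamp top [[534.0, -588.0, 150.0], [622.0, -531.0, 337.0], [683.0, -498.0, 363.0]]
t: 1.02
eef_pos: [433.8, -280.5, 200.0]
tcp_rot: [0.999, -0.036, -0.001, -0.001]
wrist_force: [-0.9, -0.0, -0.0]
width: 85.6
3100 ((392.95068359375, -276.020263671875), (17.316274642944336, 160.03543090820312), 86.02839660644531) 79.68360490227118
[[ 312.52545 -279.11542]
 [ 472.17657 -290.19983]
 [ 473.37592 -272.9251 ]
 [ 313.7248  -261.8407 ]] [ 432.78028493 -280.91685416  200.33530273]
```

View pics/w1.png

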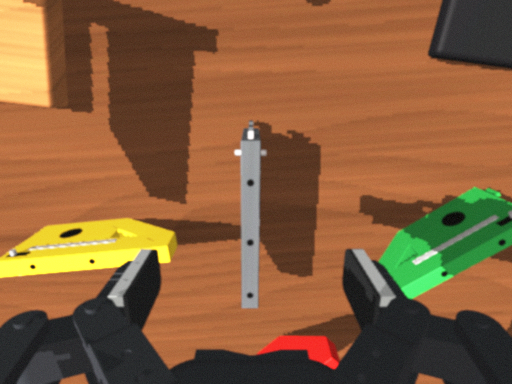

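The wrist view shows the grey bracket at (250,140)–(250,308). It measures 160 x 17 mm with its top at z = 80, heel at (472.8,-281.6) and yaw -4°. I grip it 32 mm behind the heel.

```bash
python3 -m pendant '1 7.5 1 0 0 0 0; 1 7.5 1 -50 0 0 0; 1 7.5 1 -100 0 0 0; 1 7.5 1 -130 0 0 0; 1 7.5 1 -146 0 0 0; 1 7.5 1 -146 0 0 0; -1 7.5 1 -146 0 0 0; -1 7.5 1 -146 0 0 0; -1 7.5 1 -146 0 0 0; -1 7.5 1 -146 0 0 0; -1 7.5 1 -146 0 0 0; -1 7.5 1 -146 0 0 0; -1 7.5 1 -146 0 0 0'
```

```text
t: 2.7
eef_pos: [440.6, -280.0, 54.9]
tcp_rot: [0.999, -0.036, -0.0, -0.001]
wrist_force: [-0.4, -0.0, 5.6]
width: 15.4
```

```bash
python3 -m pendant '-1 0 0 20 0 0 0; -1 0 0 60 0 0 0; -1 -20 0 105 0 0 0; -1 -40 20 145 0 0 0; -1 -60 60 145 0 0 0; -1 -60 110 145 0 0 0; -1 -60 160 145 0 0 0; -1 -60 210 145 0 0 -0.03; -1 -60 260 145 0 0 -0.06; -1 -60 310 145 0 0 -0.09; -1 -60 360 145 0 0 -0.119; -1 -60 410 145 0 0 -0.119; -1 -50 450 145 0 0 -0.119; -1 -20 480 145 0 0 -0.119; -1 20 483 145 0 0 -0.119; -1 60 483 145 0 0 -0.119; -1 90 483 145 0 0 -0.119; -1 90 483 145 0 0 -0.119; -1 90 483 145 0 0 -0.119'
python3 - <<'E'
from h import *
s=bot.state();print(s["eef_pos"],s["wrist_force"],s["width"])
im,d,p=grab("wrist","w2")
a=grab("scene","s2")[0]
cv2.imwrite("pics/w2s.png",np.vstack([im,cv2.resize(a[90:230,240:427],(512,383))])[:,:,::-1][::1])
P=cloud(d,p);np.save("pics/P2.npy",P)
hsv=cv2.cvtColor(im,cv2.COLOR_RGB2HSV)
k=(P[...,2]>180)&(P[...,2]<245)&(P[...,0]>630)&(P[...,0]<720)&(P[...,1]>140)&(P[...,1]<230)
v,u=np.where(k);print(k.sum(),np.percentile(P[k],[1,50,99],axis=0).round(1).tolist(), u.min(),u.max(),v.min(),v.max())
E
```

```text
t: 5.08
eef_pos: [529.5, 202.7, 198.8]
tcp_rot: [0.995, -0.096, -0.002, 0.0]
wrist_force: [0.2, -0.7, -3.8]
width: 15.3
[529.45854168 202.66018017 198.81708737] [ 0.20191015 -0.7312764  -3.75372337] 15.310170766886415Traceback (most recent call last):
  File "<stdin>", line 9, in <module>
    return _quantile_unchecked(
        a, q, axis, out, overwrite_input, method, keepdims, weights)
    return _ureduce(a,
                    func=_quantile_ureduce_func,
    ...<5 lines>...
                    overwrite_input=overwrite_input,
                    method=method)
    r = func(a, **kwargs)
    result = _quantile(arr,
                       quantiles=q,
    ...<2 lines>...
                       out=out,
                       weights=wgt)
    slices_having_nans = np.isnan(arr[-1, ...])
                                  ~~~^^^^^^^^^
IndexError: index -1 is out of bounds for axis 0 with size 0
```

View pics/w2.png

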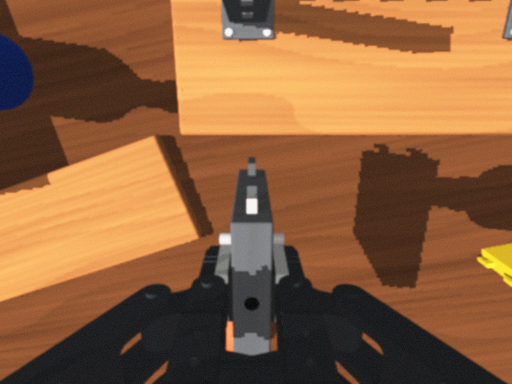

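```bash
python3 -m pendant '-1 20 -4 0 0 0 0; -1 44 -8 0 0 0 0; -1 44 -8 0 0 0 0;-1 44 -8 0 0 0 0'
python3 - <<'E'
from h import *
s=bot.state();print(s["eef_pos"],s["wrist_force"],s["width"])
im,d,p=grab("wrist","w3"); a=grab("scene","s3")[0]
P=cloud(d,p);hsv=cv2.cvtColor(im,cv2.COLOR_RGB2HSV)
k=(P[...,2]>120)&(P[...,2]<255)&(P[...,0]>640)&(P[...,0]<720)&(P[...,1]>140)&(P[...,1]<230)
v,u=np.where(k);print(k.sum())
if k.sum(): print(np.percentile(P[k],[1,50,99],axis=0).round(1).tolist(), u.min(),u.max(),v.min(),v.max())
# bracket top along its centre line
st=s; T=R.from_quat(s["tcp_rot"]).as_matrix(); L=(P-s["eef_pos"])@T
for v in range(150,330,12):
    row=L[v,235:268]; print(v,np.nanmedian(row,axis=0).round(1).tolist(),[int(x) for x in im[v,250]])
cv2.imwrite("pics/s3c.png",np.vstack([im,cv2.resize(a[90:230,240:427],(512,383))])[:,:,::-1])
E
```

```text
t: 5.68
eef_pos: [572.1, 194.9, 199.4]
tcp_rot: [0.995, -0.095, -0.002, -0.0]
wrist_force: [-0.6, -0.1, -3.0]
width: 15.3
[572.1490189  194.89015489 199.39728153] [-0.64364392 -0.09649292 -3.03816762] 15.334675279150503
3497
[[654.7, 163.9, 128.9], [663.5, 183.8, 212.5], [678.9, 195.1, 217.2]] 196 290 0 74
150 [21.5, -0.2, 169.7] [244, 171, 96]
162 [9.8, -0.2, 169.5] [67, 68, 69]
174 [32.3, -0.2, 41.8] [121, 121, 123]
186 [32.3, -0.2, 19.1] [106, 110, 110]
198 [32.3, -0.2, 1.3] [181, 175, 171]
210 [32.3, -0.2, -13.0] [246, 243, 242]
222 [32.0, -0.2, -24.2] [81, 86, 86]
234 [27.5, -0.2, -25.0] [131, 128, 130]
246 [22.4, -0.2, -24.7] [126, 125, 129]
258 [17.4, -0.3, -24.9] [126, 129, 131]
270 [12.1, -0.3, -24.7] [126, 126, 128]
282 [6.7, -0.3, -24.7] [66, 68, 67]
294 [1.2, -0.3, -24.7] [72, 73, 77]
306 [-4.3, -0.3, -25.0] [12, 12, 16]
318 [-10.2, -0.3, -24.8] [66, 68, 69]
```

View pics/s3c.png

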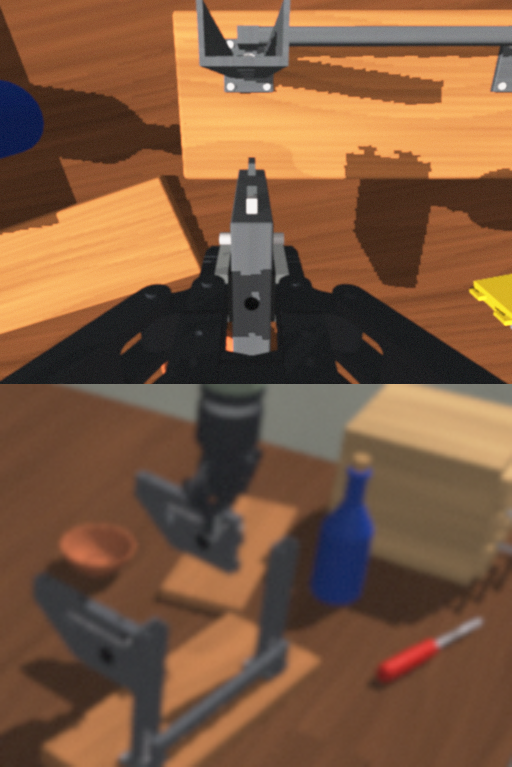

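```bash
python3 - <<'E'
from h import *
im,d,p=load("w3"); s=bot.state();T=R.from_quat(s["tcp_rot"]).as_matrix();P=cloud(d,p)
L=(P-s["eef_pos"])@T
k=(P[...,2]>40)&(P[...,2]<255)&(P[...,0]>640)&(P[...,0]<720)&(P[...,1]>140)&(P[...,1]<230)
Z=P[...,2][k]; h,e=np.histogram(Z,np.arange(195,225,1)); print(dict(zip(e.astype(int).tolist(),h.tolist())))
t=k&(P[...,2]>np.percentile(Z,99)-3.5); Q=P[t]; print("top z",np.median(Q[:,2]),len(Q))
f=t.copy(); v,u=np.where(t); print(u.min(),u.max(),v.min(),v.max())
# front edge: lowest row of top per column -> fit line
E=[]
for c in range(u.min()+6,u.max()-5,3):
    r=v[u==c]
    if len(r): E.append(P[r.max(),c])
E=np.array(E);vx,vy,x0,y0=cv2.fitLine(E[:,:2].astype(np.float32),cv2.DIST_HUBER,0,.01,.01).ravel();print("front edge yaw of normal",np.degrees(np.arctan2(-vx*np.sign(vy),abs(vy))),x0,y0)
LQ=L[t];print("tool frame lateral extent",LQ[:,1].min(),LQ[:,1].max(),"mean",(LQ[:,1].min()+LQ[:,1].max())/2,"front x",np.percentile(LQ[:,0],[1,5]))
F=L[k&(P[...,2]<200)&(P[...,2]>60)]
# front-plane points per height
for c in (225,245,265):
  print([L[r,c].round(1).tolist() for r in range(56,92,4)])
print(T.T.round(3).tolist())
E
```

```text
{195: 25, 196: 23, 197: 30, 198: 48, 199: 54, 200: 34, 201: 29, 202: 30, 203: 25, 204: 21, 205: 54, 206: 77, 207: 49, 208: 27, 209: 30, 210: 43, 211: 51, 212: 68, 213: 66, 214: 209, 215: 769, 216: 590, 217: 81, 218: 0, 219: 0, 220: 0, 221: 0, 222: 0, 223: 0}
top z 215.81364259784692 1665
196 290 0 66
front edge yaw of normal -11.066822 657.8661 183.74023
tool frame lateral extent -17.701607556049595 12.510639204152072 mean -2.5954841759487612 front x [86.07472992 86.18141418]
[[89.0, -8.8, -15.7], [87.7, -8.7, -16.5], [86.4, -8.8, -16.8], [86.0, -10.0, -0.7], [86.2, -13.0, 38.1], [88.0, -22.8, 165.0], [84.7, -22.8, 163.8], [81.3, -22.9, 163.5], [78.0, -23.1, 165.3]]
[[88.9, -2.0, -16.7], [87.7, -2.0, -16.7], [86.4, -2.0, -16.5], [86.0, -2.3, -0.1], [86.1, -3.0, 37.9], [86.4, -4.3, 111.7], [84.7, -5.3, 165.6], [81.3, -5.3, 163.3], [77.9, -5.3, 164.4]]
[[nan, nan, nan], [87.7, 4.7, -16.4], [86.4, 4.7, -16.9], [86.1, 5.4, 0.7], [86.1, 7.0, 38.8], [86.4, 10.1, 112.4], [84.6, 12.4, 164.7], [81.3, 12.4, 164.0], [77.9, 12.4, 163.9]]
[[0.982, -0.19, -0.003], [-0.19, -0.982, -0.0], [-0.003, 0.001, -1.0]]
```

The rail top is at z = 216, so the rail sits about 9 mm low. In the wrist view (245,60) it is 53.8 mm ahead of the heel, 2.35 mm to the side, and needs -13 mm in z. I move up to just short of contact.

```bash
python3 -m pendant '-1 0.5 2.3 -13.2 0 0 0; -1 20 -1.5 -13.2 0 0 0; -1 40 -5.4 -13.2 0 0 0; -1 40 -5.4 -13.2 0 0 0; -1 40 -5.4 -13.2 0 0 0; -1 40 -5.4 -13.2 0 0 0'
python3 - <<'E'
from h import *
s=bot.state();print(s["eef_pos"],s["wrist_force"],s["torque"])
im,d,p=grab("wrist","w4");T=R.from_quat(s["tcp_rot"]).as_matrix();P=cloud(d,p);L=(P-s["eef_pos"])@T
k=(P[...,2]>212)&(P[...,2]<220)&(L[...,0]>36)&(L[...,0]<75)&(abs(L[...,1])<25)
v,u=np.where(k);print(k.sum(),u.min(),u.max(),v.min(),v.max(),np.median(L[k][:,2]),L[k][:,1].min(),L[k][:,1].max(),np.percentile(L[k][:,0],[0.5,2,5]))
b=(abs(L[...,1])<6)&(abs(L[...,2]+24.8)<2)&(L[...,0]<40);print(np.median(L[b],axis=0),L[b][:,0].max())
m=(abs(L[...,2]+24.8)<2)&(L[...,0]>15)&(L[...,0]<30)&(abs(L[...,1])<14);print("brk lateral",np.percentile(L[m][:,1],[1,99]))
cv2.imwrite("pics/w4c.png",cv2.resize(im[40:300,130:380],(750,600) if 0 else (576,600),interpolation=cv2.INTER_CUBIC)[:,:,::-1])
E
```

```text
t: 6.52
eef_pos: [611.4, 189.8, 186.2]
tcp_rot: [0.995, -0.095, -0.002, -0.0]
wrist_force: [-0.4, 0.4, -3.1]
width: 15.4
[611.38323156 189.77028895 186.19065182] [-0.44728972  0.44804153 -3.08119341] [-0.0235851  -0.08532668  0.0472358 ]
1752 204 298 128 188 -29.660604713982874 -15.322907687992291 14.87964964486746 [46.59618068 46.78257846 46.99593769]
[  5.68377567   0.11000419 -24.79783244] 32.62253176194256
brk lateral [-7.78955041  7.73633773]
```

View pics/w4c.png

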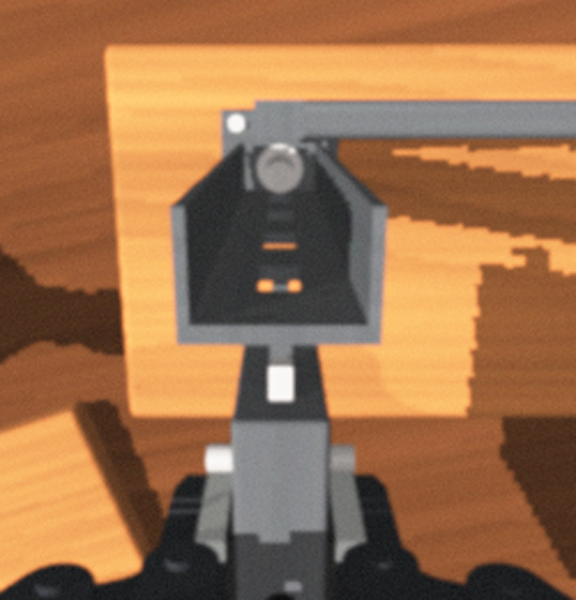

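The view shows the tongue (280,360) centred on the rail and the bracket top 4.9 mm below the rail top, as planned. The gap is about 14 mm, so I creep forward.

```bash
python3 -m pendant '-1 4 -0.8 0 0 0 0; -1 5.5 -1.1 0 0 0 0; -1 6.5 -1.2 0 0 0 0; -1 7.4 -1.4 0 0 0 0; -1 7.4 -1.4 0 0 0 0;-1 7.4 -1.4 0 0 0 0'
```

```text
t: 7.32
eef_pos: [618.9, 188.4, 186.4]
tcp_rot: [0.995, -0.095, -0.002, -0.0]
wrist_force: [-0.4, -0.4, -3.1]
width: 15.1
```

```bash
python3 -m pendant '-1 1 -0.2 0 0 0 0; -1 2 -0.4 0 0 0 0; -1 2 -0.4 0 0 0 0;-1 2 -0.4 0 0 0 0'; python3 -m pendant '-1 1 -0.2 0 0 0 0; -1 1.5 -0.3 0 0 0 0; -1 1.5 -0.3 0 0 0 0'
```

```text
t: 7.82
eef_pos: [620.4, 188.1, 186.3]
tcp_rot: [0.995, -0.095, -0.002, -0.0]
wrist_force: [-3.6, -0.4, -1.0]
width: 15.4
t: 8.2
eef_pos: [621.7, 187.8, 186.3]
tcp_rot: [0.995, -0.095, -0.003, -0.0]
wrist_force: [-3.4, 1.7, -1.2]
width: 15.4
```

About 4 N, which matches the tongue alone, so the hooks are entering. I continue forward.

```bash
python3 -m pendant '-1 1 -0.2 0 0 0 0; -1 1.5 -0.3 0 0 0 0; -1 1.5 -0.3 0 0 0 0'; python3 -m pendant '-1 1 -0.2 0 0 0 0; -1 1.5 -0.3 0 0 0 0; -1 1.5 -0.3 0 0 0 0'
```

```text
t: 8.57
eef_pos: [623.0, 187.6, 186.3]
tcp_rot: [0.995, -0.095, -0.003, -0.0]
wrist_force: [-5.0, 1.5, -0.8]
width: 15.5
t: 8.95
eef_pos: [624.1, 187.3, 186.3]
tcp_rot: [0.995, -0.095, -0.003, -0.0]
wrist_force: [-6.9, 1.3, -0.6]
width: 15.3
```

```bash
python3 -m pendant '-1 1 -0.2 0 0 0 0; -1 1.5 -0.3 0 0 0 0; -1 1.5 -0.3 0 0 0 0'; python3 -m pendant '-1 0.5 -0.1 0 0 0 0; -1 1 -0.2 0 0 0 0; -1 1 -0.2 0 0 0 0'
```

```text
t: 9.32
eef_pos: [625.0, 187.2, 186.3]
tcp_rot: [0.995, -0.095, -0.004, -0.0]
wrist_force: [-7.3, 1.6, -0.3]
width: 15.2
t: 9.7
eef_pos: [625.3, 187.1, 186.4]
tcp_rot: [0.995, -0.095, -0.005, -0.0]
wrist_force: [-7.1, 1.4, 1.0]
width: 15.4
```

The tongue is flush (7 N) and the heel is against the face. Now I press down.

```bash
python3 -m pendant '-1 0.5 -0.1 -1 0 0 0; -1 0.5 -0.1 -2 0 0 0; -1 0.5 -0.1 -2 0 0 0'; python3 -m pendant '-1 0.5 -0.1 -1 0 0 0; -1 0.5 -0.1 -2 0 0 0; -1 0.5 -0.1 -2 0 0 0'
```

```text
t: 10.07
eef_pos: [625.1, 187.2, 184.4]
tcp_rot: [0.995, -0.095, -0.006, -0.0]
wrist_force: [-6.9, 0.3, -0.0]
width: 15.2
t: 10.45
eef_pos: [624.9, 187.2, 182.4]
tcp_rot: [0.995, -0.095, -0.007, -0.0]
wrist_force: [-6.3, 1.8, -0.4]
width: 14.9
```

```bash
python3 -m pendant '-1 0.8 -0.2 -1 0 0 0; -1 0.8 -0.2 -2 0 0 0; -1 0.8 -0.2 -2 0 0 0'
python3 - <<'E'
from h import *
s=bot.state()
im,d,p=grab("wrist","w5");T=R.from_quat(s["tcp_rot"]).as_matrix();P=cloud(d,p);L=(P-s["eef_pos"])@T
k=(P[...,2]>211)&(P[...,2]<220)&(L[...,0]>26)&(L[...,0]<75)&(abs(L[...,1])<25)
print("rail",np.percentile(L[k][:,2],[10,50,90]),L[k][:,1].min(),L[k][:,1].max(),np.percentile(L[k][:,0],[0.5,2,5]),P[k][:,2].mean())
b=(abs(L[...,1])<5)&(L[...,2]<-10)&(L[...,2]>-36)&(L[...,0]<28)&(L[...,0]>-40);Q=L[b]
for lo in range(-40,28,10):
    q=Q[(Q[:,0]>lo)&(Q[:,0]<lo+10)]; print(lo,len(q),np.median(q[:,1:],axis=0) if len(q) else '')
E
```

```text
t: 10.82
eef_pos: [625.5, 187.1, 180.0]
tcp_rot: [0.995, -0.095, -0.007, -0.0]
wrist_force: [-4.7, 0.6, -3.2]
width: 15.3
rail [-37.02775167 -36.10868806 -33.13894027] -15.362282445831225 14.828023934252844 [31.65019623 31.88587267 32.16276516] 215.07145832648337
-40 0 
-30 392 [ -0.10579845 -24.69899409]
-20 481 [  0.10695675 -24.72868289]
-10 508 [  0.11423015 -24.90744005]
0 552 [  0.11824463 -24.81469896]
10 596 [ -0.06384899 -24.7766951 ]
20 377 [  0.12768087 -24.89948038]
```

```bash
python3 -m pendant '-1 0.3 -0.1 -1 0 0 0; -1 0.3 -0.1 -1.5 0 0 0; -1 0.3 -0.1 -1.5 0 0 0'; python3 -m pendant '-1 0.3 -0.1 -1 0 0 0; -1 0.3 -0.1 -1.5 0 0 0; -1 0.3 -0.1 -1.5 0 0 0'
```

```text
t: 11.25
eef_pos: [625.5, 187.0, 178.6]
tcp_rot: [0.995, -0.095, -0.008, -0.0]
wrist_force: [-5.5, 1.7, -1.0]
width: 15.6
t: 11.62
eef_pos: [625.5, 187.1, 177.5]
tcp_rot: [0.995, -0.095, -0.008, -0.0]
wrist_force: [-5.9, 1.4, 1.1]
width: 15.4
```

```bash
python3 -m pendant '-1 0.2 0 -1 0 0 0; -1 0.2 0 -1.5 0 0 0; -1 0.2 0 -1.5 0 0 0'; python3 -m pendant '-1 0.2 0 -1 0 0 0; -1 0.2 0 -1.5 0 0 0; -1 0.2 0 -1.5 0 0 0'
python3 - <<'E'
from h import *
s=bot.state()
im,d,p=grab("wrist","w6");T=R.from_quat(s["tcp_rot"]).as_matrix();P=cloud(d,p);L=(P-s["eef_pos"])@T
k=(P[...,2]>211)&(P[...,2]<220)&(L[...,0]>26)&(L[...,0]<75)&(abs(L[...,1])<25)
print("rail",np.percentile(L[k],[2,50],axis=0),P[k][:,2].mean())
b=(abs(L[...,1])<5)&(L[...,2]<-10)&(L[...,2]>-36)&(L[...,0]<28)&(L[...,0]>-40);Q=L[b];W=P[b]
for lo in range(-30,28,10):
    m=(Q[:,0]>lo)&(Q[:,0]<lo+10); print(lo,m.sum(),np.median(Q[m][:,1:],axis=0),np.median(W[m][:,2]))
a=grab("scene","s6")[0]
x=cv2.resize(im[100:330,150:360],(548,600),interpolation=cv2.INTER_CUBIC)
y=cv2.resize(a[130:200,310:365],(250,318),interpolation=cv2.INTER_CUBIC); o=np.zeros((600,800,3),np.uint8);o[:,:548]=x;o[:318,550:]=y
cv2.imwrite("pics/w6c.png",o[:,:,::-1])
E
```

```text
t: 12.0
eef_pos: [625.4, 187.2, 176.4]
tcp_rot: [0.995, -0.095, -0.008, -0.0]
wrist_force: [-6.3, 1.8, 0.5]
width: 15.6
t: 12.38
eef_pos: [625.5, 187.2, 176.3]
tcp_rot: [0.995, -0.095, -0.008, -0.001]
wrist_force: [-7.7, 0.7, 3.5]
width: 15.1
rail [[ 31.93520824 -14.91145517 -41.23760922]
 [ 34.89525246  -0.22567314 -39.80739306]] 214.99724438694344
-30 396 [ -0.10481849 -24.64568107] 201.29984407845933
-20 477 [ -0.29596226 -24.71170232] 201.24259830973784
-10 506 [  0.11280172 -24.93343176] 201.31110492946186
0 555 [  0.11782599 -24.87234268] 201.08500694492466
10 599 [  0.12175931 -24.84891858] 200.9184315700207
20 250 [  0.12818607 -24.95938349] 200.9080513319246
```

View pics/w6c.png

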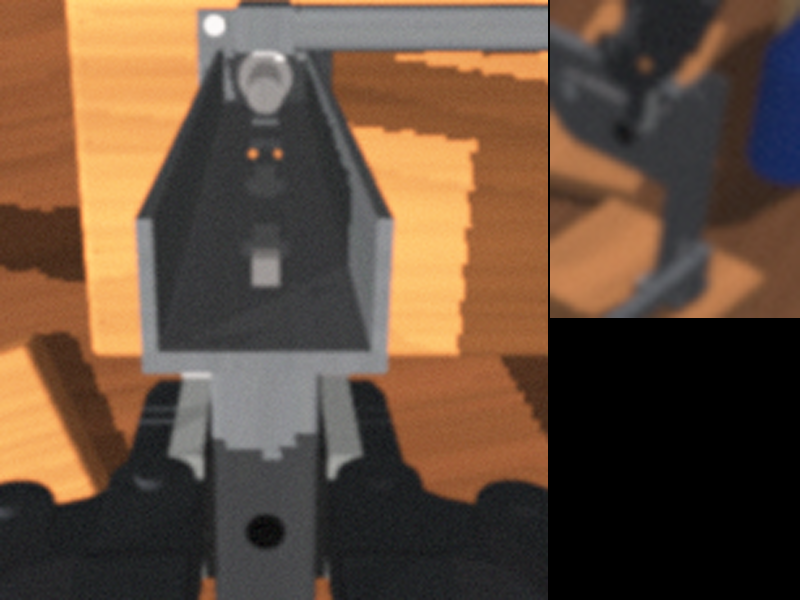

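```bash
python3 - <<'E'
from h import *
s=bot.state();T=R.from_quat(s["tcp_rot"]).as_matrix();print(s["wrist_force"])
for n,dz in (("w5",3.7),("w6",0)):
    im,d,p=load(n);P=cloud(d,p);L=(P-(s["eef_pos"]+[0,0,dz]))@T
    for v in range(186,240,4): print(n,v,L[v,251].round(1).tolist(),im[v,251].tolist()) if 28<L[v,251,0]<48 else 0
E
```

```text
[-7.0637425   0.65713592  3.49564671]
w5 186 [40.8, -0.1, -8.3] [69, 68, 67]
w5 190 [38.7, -0.1, -7.0] [71, 69, 72]
w5 194 [37.0, -0.1, -7.0] [79, 76, 76]
w5 198 [38.5, -0.1, -16.4] [126, 120, 119]
w5 202 [36.6, -0.1, -15.6] [150, 147, 147]
w5 206 [35.2, -0.1, -16.4] [112, 107, 109]
w5 210 [34.8, -0.1, -19.6] [52, 55, 55]
w5 214 [35.2, -0.1, -24.5] [61, 61, 64]
w5 218 [34.8, -0.1, -27.1] [63, 61, 61]
w5 222 [34.8, -0.1, -30.8] [52, 60, 58]
w5 226 [35.0, -0.1, -34.5] [54, 58, 60]
w5 230 [34.5, -0.1, -36.6] [124, 126, 130]
w5 234 [33.2, -0.1, -36.8] [140, 139, 142]
w6 186 [40.0, -0.2, -5.6] [66, 64, 69]
w6 190 [38.9, -0.2, -7.4] [70, 72, 70]
w6 194 [37.6, -0.2, -8.7] [76, 78, 75]
w6 198 [38.1, -0.2, -15.0] [126, 120, 119]
w6 202 [36.6, -0.2, -15.4] [152, 149, 147]
w6 206 [35.1, -0.2, -15.8] [157, 152, 148]
w6 210 [35.0, -0.2, -19.9] [79, 78, 79]
w6 214 [35.1, -0.2, -24.0] [56, 56, 58]
w6 218 [35.2, -0.2, -28.0] [62, 62, 63]
w6 222 [35.0, -0.2, -31.0] [62, 63, 62]
w6 226 [34.8, -0.2, -33.9] [62, 66, 62]
w6 230 [34.9, -0.2, -37.2] [64, 66, 67]
w6 234 [34.9, -0.2, -40.2] [88, 90, 92]
w6 238 [33.5, -0.2, -40.2] [140, 140, 144]
```

The tongue top is at bracket z ≈ 71 and reaches 6 mm past the heel, behind the face: it has snapped out. The bracket top is 15 mm below the rail top, which is fully down. I release and retreat upward.

```bash
python3 -m pendant '-1 -0.3 0 0.3 0 0 0; -1 -0.3 0 0.3 0 0 0; 1 -0.3 0 0.3 0 0 0; 1 -0.3 0 0.3 0 0 0; 1 -0.3 0 0.3 0 0 0; 1 -0.3 0 0.3 0 0 0;1 -0.3 0 0.3 0 0 0;1 -0.3 0 0.3 0 0 0;1 -0.3 0 0.3 0 0 0; 1 -0.3 0 10 0 0 0; 1 -0.3 0 30 0 0 0; 1 -0.3 0 60 0 0 0; 1 -20 0 100 0 0 0; 1 -40 0 130 0 0 0; 1 -40 0 130 0 0 0; 1 -40 0 130 0 0 0; 1 -40 0 130 0 0 0'
python3 - <<'E'
from h import *
s=bot.state();print(s["wrist_force"],s["width"])
im,d,p=grab("wrist","w7");P=cloud(d,p);a=grab("scene","s7")[0]
u=np.array([np.cos(np.radians(-11)),np.sin(np.radians(-11))]);n=np.array([-u[1],u[0]])
X=(P[...,:2]-[658,178.5])@u;Y=(P[...,:2]-[658,178.5])@n;Z=P[...,2]
k=(X>-175)&(X<-2)&(abs(Y)<14)&(Z>190)&(Z<225);print("top",k.sum(),np.percentile(X[k],[1,99]),np.percentile(Y[k],[1,50,99]),np.median(Z[k]))
q=np.polyfit(X[k],Z[k],1);print("pitch",q[0],"yawdev",np.polyfit(X[k],Y[k],1))
k=(X>-3)&(X<25)&(abs(Y)<22)&(Z>211)&(Z<222);print("rail",np.percentile(X[k],[1]),np.percentile(Y[k],[1,99]),np.median(Z[k]))
cv2.imwrite("pics/f.png",np.vstack([im[::1],a])[:, :, ::-1][:768])
cv2.imwrite("pics/f2.png",np.hstack([cv2.resize(im,(400,300)),cv2.resize(a,(400,300))])[:,:,::-1])
E
```

```text
t: 14.6
eef_pos: [585.5, 187.0, 304.6]
tcp_rot: [0.995, -0.095, -0.009, 0.0]
wrist_force: [-0.1, -0.1, 0.6]
width: 85.5
[-0.05486717 -0.10757674  0.58680294] 85.48340771162421
top 3790 [-160.65181392   -3.77473208] [-6.14896612  1.99691872  9.91549974] 198.2915699079685
pitch 0.02677655824193198 yawdev [-1.45268276e-03  1.88142023e+00]
rail [-1.00421032] [-12.61040653  17.25480446] 215.76257067295427
```

View pics/f2.png

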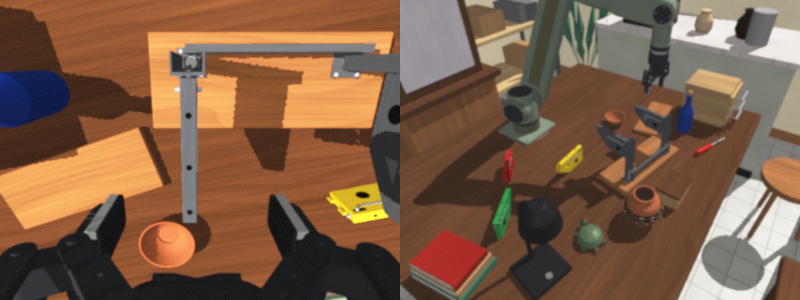

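The bracket hangs released on the bare upright, in line with the fitted one, and nothing else has moved.

```bash
python3 -c "
from station import bot; bot.job_done()"
```

```text
the job is handed in; nothing more can be done
```

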